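# Sort the tested specimens into their trays

### The job

Clear up after a round of hardness tests: put both round steel specimens into the blue tray, both hexagonal brass specimens into the green tray and the copper bar into the red tray. Every specimen must end up wholly inside its tray, flat on the tray's floor with its dented face still up, the two of a kind side by side and not one on the other. Leave the small black microscope and the screwdriver where they are.

Things in the scene. Friction and masses are not known exactly. Their poses are not given: they have to be found in the camera images.
- steel_a: Loose turned steel test specimen: a plain dark grey upright cylinder, diameter 40, height 32, about 0.3 kg, three small bright dents on its top face. Origin: centre of its underside; z up through the dented face; its yaw is immaterial. Stands dented face up on the bench. Goes into the blue tray. One of two alike.
- steel_b: Loose turned steel test specimen: a plain dark grey upright cylinder, diameter 40, height 32, about 0.3 kg, three small bright dents on its top face. Origin: centre of its underside; z up through the dented face; its yaw is immaterial. Stands dented face up on the bench. Goes into the blue tray. One of two alike.
- brass_a: Loose brass test specimen: a yellow upright hexagonal prism, 36 across flats, 41.6 across corners, height 32, about 0.3 kg, four small black dents on its top face. Origin: centre of its underside; z up through the dented face; the flats face along its x axis and every 60 degrees from it about z. Stands dented face up on the bench. Goes into the green tray. One of two alike.
- brass_b: Loose brass test specimen: a yellow upright hexagonal prism, 36 across flats, 41.6 across corners, height 32, about 0.3 kg, four small black dents on its top face. Origin: centre of its underside; z up through the dented face; the flats face along its x axis and every 60 degrees from it about z. Stands dented face up on the bench. Goes into the green tray. One of two alike.
- copper_bar: Loose copper test bar: reddish rectangular block, 60 long along its x, 24 wide along its y, 32 high, about 0.4 kg, two small black dents on its top face. Origin: centre of its underside; z up through the dented face. Stands dented face up on the bench. Goes into the red tray.
- tray_blue: Blue plastic specimen tray, open on top, fixed to the bench (it cannot be pushed): outer 104 along its x by 128 along its y, 18 high; walls and floor 4 thick, so inside 96 (x) by 120 (y) and the inner floor is 4 above the origin. Origin: centre of its underside, on the bench; z up. For the two steel rounds, which fit side by side along its y.
- tray_green: Green plastic specimen tray, open on top, fixed to the bench (it cannot be pushed): outer 104 along its x by 128 along its y, 18 high; walls and floor 4 thick, so inside 96 (x) by 120 (y) and the inner floor is 4 above the origin. Origin: centre of its underside, on the bench; z up. For the two brass hexagons, which fit side by side along its y.
- tray_red: Red plastic specimen tray, open on top, fixed to the bench (it cannot be pushed): outer 104 along its x by 128 along its y, 18 high; walls and floor 4 thick, so inside 96 (x) by 120 (y) and the inner floor is 4 above the origin. Origin: centre of its underside, on the bench; z up. For the copper bar, which fits with its length along the tray's y (or x).
- microscope: Bystander, leave alone: loose black reading microscope standing upright beyond the trays, foot diameter 48, height 70, 0.25 kg. Origin: centre of its underside; z up.
- screwdriver: Bystander, leave alone: loose screwdriver with an orange handle, 190 long, lying on the bench to the right of the specimens (the -y side), roughly along x with the handle towards the robot. Its x axis runs along it to the tip.
Mind the look-alikes: they are no part of the job. Leave any purple look-alike of the copper_bar alone. What is shaped like the brass_b but purple is not meant.

How it is judged:
At the end, for the whole second after the job is handed in: Steel rounds in blue tray, brass hexagons in green, copper bar in red: origins within 36 mm (copper 40) of tray centre along tray x, 46 (copper 50) along y, under 8 mm above tray underside (floor at 4); dented face up within 0.1 rad, released, at rest. Bystanders moved under 30 mm (x of steel_a in the frame of tray_blue between -0.036 and 0.036 m and y of steel_a in the frame of tray_blue between -0.046 and 0.046 m and z of steel_a in the frame of tray_blue between 0 and 0.008 m and angle between each of steel_a, steel_b, brass_a, brass_b, copper_bar's own z axis and vertical below 0.1 rad and linear speed of each of steel_a, steel_b, brass_a, brass_b, copper_bar below 0.02 m/s and angular speed of each of steel_a, steel_b, brass_a, brass_b, copper_bar below 0.2 rad/s and x of steel_b in the frame of tray_blue between -0.036 and 0.036 m and y of steel_b in the frame of tray_blue between -0.046 and 0.046 m and z of steel_b in the frame of tray_blue between 0 and 0.008 m and x of brass_a in the frame of tray_green between -0.036 and 0.036 m and y of brass_a in the frame of tray_green between -0.046 and 0.046 m and z of brass_a in the frame of tray_green between 0 and 0.008 m and x of brass_b in the frame of tray_green between -0.036 and 0.036 m and y of brass_b in the frame of tray_green between -0.046 and 0.046 m and z of brass_b in the frame of tray_green between 0 and 0.008 m and x of copper_bar in the frame of tray_red between -0.04 and 0.04 m and y of copper_bar in the frame of tray_red between -0.05 and 0.05 m and z of copper_bar in the frame of tray_red between 0 and 0.008 m); the robot touches nothing.
It fails at once if the microscope is moved by more than 30 mm (distance of microscope from where it was at the start of the episode above 0.03 m).
It fails at once if the screwdriver is moved by more than 30 mm (distance of screwdriver from where it was at the start of the episode above 0.03 m).
It also fails if it takes over 120 s, if anything falls off the work surface, if the arm or the gripper's body presses on something with over 40 N, if the wrist force passes 120 N, or if a joint passes its speed limit or range.

### The arm

A 7-joint arm with a two-finger parallel gripper is mounted at the origin on the work surface. World frame = base frame: x ahead of the robot, y to its left, z up, the work surface at z = 0. Lengths are in m, angles in rad, forces in N, time in s.
With the tool pointing down it reaches from about 0.35 to 0.9 m from the base axis. Payload 8.1 kg.
Tool frame: the origin (TCP) lies between the finger pads; the fingertips stand 22 mm ahead of it and the grasp point (between the pads) lies 3 mm ahead of it (arm.tip_reach is the distance from the TCP to the fingertips, in m); z points along the fingers, y is the line along which they close (so a half turn about z gives the same grasp; the last joint's range is limited). The gripper opens to 92 mm and grips with 3 to 60 N. Pads are 19 mm wide; open, the fingers measure 130 mm over their backs; the gripper's body (75 mm by 190 mm) begins 47 mm behind the grasp point.
Start: joints at [1.193, 0.434, 0.025, 1.573, -0.012, 1.134, -0.075], TCP at [0.17, -0.602, 0.249] pointing down, gripper open.
Joint ranges: [-2.62, 2.62], [-0.44, 2.09], [-1.27, 1.32], [0.08, 2.57], [-1.32, 4.46], [0.12, 2], [-2.74, 2.74]. Speed limits (rad/s): [2.22, 2.22, 3.01, 3.01, 3.14, 3.14, 3.14].

### API

Orientations are given as a rotation vector (axis times angle).
In Python, from cell import telemetry, vision, job, arm gives the robot as it stands. The module is installed in compiled form; this text tells all that it offers.
- The arm moves only by the shell command python3 -m creep 'ROWS' [FORCE]. ROWS is text: rows parted by semicolons, each of 7 numbers parted by spaces: the finger opening in cm, from 0 to 9.18, then the shift along the tool's x, y, z in cm, then the turn, a rotation vector about the tool's x, y, z in degrees. A call has 1 to 5 rows; each row is the pose to reach, as a shift and turn from the pose commanded when the call began, along the tool's axes at that moment; what a row does not reach only later rows make up. A row lasts 1/8 s, in which the tool goes at most 62.5 mm and 10.7 degrees, less where a joint would pass 70% of its speed; a pose out of reach is approached as far as the arm can. A call with a gripper value outside its range is refused whole. The fingers move at their own pace and stop on an object; FORCE is the grip in N (left out, the last holds). Time passes only in rows, so rows that repeat a pose let the fingers close. It gives the time, the measured TCP pose, the force, the opening and the grip force at its end, in the units of the state.
- telemetry.observe(): the state, without advancing time (a new reading comes with each control period).
- vision.get_image(name): name is "scene" or "top"; returns the picture (384x512x3 uint8, red, green, blue); there is no depth.
- vision.camera_info(name): a dict with "fov_y" (degrees; the focal length in pixels is half the picture's height over the tangent of half this angle, whatever the lens; pixels are square), "cx", "cy" (the principal point, pixels), "dist_coeffs" ([k1, k2, p1, p2, k3] as OpenCV has them; the pictures are not rectified), "extrinsics" (4x4, takes a point from camera to world coordinates). Camera axes: x right, y down, z forward; pixel columns grow to the right and rows downward; lengths in m; the calibration is good to about 2 mm. A picture is of the moment at which its call begins. camera_info takes no time and is no camera call.
- job.sign_off(): hands the job in; it is judged then, once.
The state is a dict: "clock": time; "joints": joint angles; "dq": joint speeds; "joint_efforts": joint torques, N m; "position": TCP position; "ee_rot": TCP orientation; "force": force on the tool from outside, world axes, zero at the start; "ft_torque": the same for the moment, N m; "width": opening from 0.0 (shut) to 1.0 (fully open); "gripper_force": force on a finger pad.
Only numpy, scipy, OpenCV 4.12 (cv2) and the standard library are available. Lean on these libraries where they do the work, as an engineer would, in place of code of your own. Each camera call takes 0.05 s, during which the arm holds its last target. There are 200 camera calls.

## Working session

There is one attempt and no reset: what is moved stays moved. The work goes in short steps, Python scripts to look and compute and a shell command to move; the robot and the scene stay as the last step left them, time stands still between calls to the robot, and variables do not carry over. Pictures are saved under pics/ and viewed, at most 14 in all, crops included, and the job is handed in when it is done.

```bash
mkdir -p pics; ls; python3 - <<'E'
from cell import telemetry, vision, job, arm
import cv2
s=telemetry.observe();print(s)
for n in("scene","top"):
    print(vision.camera_info(n)); cv2.imwrite(f"pics/{n}0.png",vision.get_image(n)[:,:,::-1])
E
```

```text
pics
{'clock': 0.0, 'joints': array([ 1.19337717,  0.4352511 ,  0.02494433,  1.57411166, -0.01156967,
        1.1339833 , -0.07512175]), 'dq': array([-4.46196248e-04,  4.94222786e-05, -8.96313268e-04,  1.71899124e-03,
        8.11690864e-04,  8.36316114e-04,  7.89077948e-04]), 'joint_efforts': array([-3.66557078e-04, -6.67852736e+01,  9.84776504e-01, -3.14468157e+01,
       -6.05527614e-02,  4.27270797e-02,  1.58428625e-04]), 'position': array([ 0.16943127, -0.60109576,  0.24792151]), 'ee_rot': array([-3.11044285e+00, -4.30031312e-01,  5.95836828e-04]), 'force': array([-0.19709105, -0.83027892, -0.26412967]), 'ft_torque': array([-0.00419826, -0.01534353,  0.02118335]), 'gripper_force': 0.0, 'width': 1.0019207034164161}
{'fov_y': 48.50890504403112, 'cx': 256.0948672607676, 'cy': 200.20896582715034, 'dist_coeffs': array([-0.0431205,  0.       ,  0.       ,  0.       ,  0.       ]), 'extrinsics': array([[ 0.64335228,  0.45837035, -0.61318387,  1.39237834],
       [ 0.7654302 , -0.40044519,  0.50374623, -0.706827  ],
       [-0.01464419, -0.79343574, -0.60847783,  0.82558543],
       [ 0.        ,  0.        ,  0.        ,  1.        ]])}
{'fov_y': 48.99328763353778, 'cx': 252.902526285149, 'cy': 195.40638730897572, 'dist_coeffs': array([0.02817074, 0.        , 0.        , 0.        , 0.        ]), 'extrinsics': array([[-0.02322973, -0.96919156,  0.24521033,  0.35585186],
       [-0.99972219,  0.02349909, -0.00182761, -0.05872903],
       [-0.00399091, -0.24518466, -0.96946818,  1.03409139],
       [ 0.        ,  0.        ,  0.        ,  1.        ]])}
```

View pics/scene0.png

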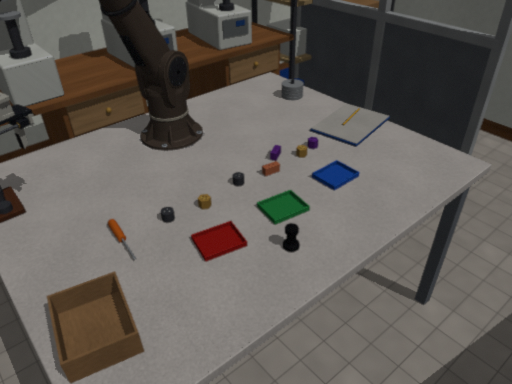

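View pics/top0.png

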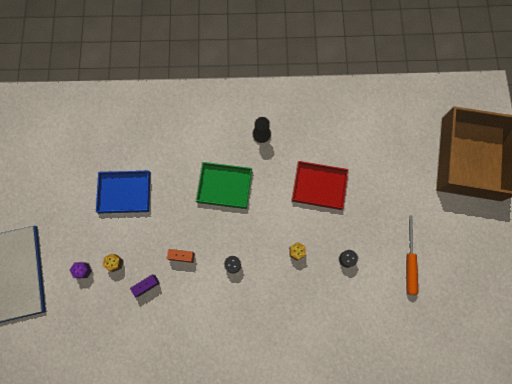

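The scene view (scene0) shows the arm clear of the workspace. Candidates in top0:
- Copper: the orange-red bar at (181,256). The purple bar at (145,286) is a look-alike.
- Brass: yellow hexagons at (112,262) and (298,251). The purple hexagon at (80,270) is a look-alike.
- Steel: dark rounds at (233,264) and (348,258).
- Trays: blue (124,192), green (225,186), red (320,186).
- Bystanders: microscope (262,130), screwdriver (412,255).

Next is an enlarged crop to confirm these, plus the measurement.

```bash
cat > h.py <<'E'
from cell import telemetry, vision
import numpy as np, cv2
from scipy.optimize import least_squares
def cam(n):
    c=vision.camera_info(n); f=192/np.tan(np.radians(c["fov_y"]/2))
    return np.array([[f,0,c["cx"]],[0,f,c["cy"]],[0,0,1]]),c["dist_coeffs"],np.linalg.inv(c["extrinsics"])
C={n:cam(n) for n in("scene","top")}
def proj(n,P):
    K,d,T=C[n]; return cv2.projectPoints(np.asarray(P,float).reshape(-1,3),cv2.Rodrigues(T[:3,:3])[0],T[:3,3],K,d)[0].reshape(-1,2)
def ray(n,uv):
    K,d,T=C[n]; p=cv2.undistortPoints(np.array([[uv]],float),K,d)[0,0]; R=T[:3,:3].T
    return -R@T[:3,3], R@np.array([p[0],p[1],1])
def atz(n,uv,z):
    o,d=ray(n,uv); return o+d*(z-o[2])/d[2]
def masks(img):
    h=cv2.cvtColor(img,cv2.COLOR_RGB2HSV); H,S,V=[h[:,:,i].astype(int) for i in range(3)]
    return dict(brass=(H>=15)&(H<32)&(S>130)&(V>60),copper=((H<13)|(H>174))&(S>110)&(V>50),steel=(V<85)&(S<90),
      blue=(H>105)&(H<126)&(S>150),green=(H>50)&(H<85)&(S>130),red=((H<6)|(H>174))&(S>150))
def blob(m,uv,r):
    w=np.zeros(m.shape,np.uint8); u,v=map(int,uv); w[v-r:v+r+1,u-r:u+r+1]=1
    m=cv2.morphologyEx(m.astype(np.uint8)*w,cv2.MORPH_CLOSE,np.ones((3,3)))
    n,l,s,c=cv2.connectedComponentsWithStats(m); i=1+np.argmax(s[1:,4]); return l==i
def shape(kind,p,yaw,h=.032):
    if kind=="steel": a=np.arange(0,360,10); q=.02*np.c_[np.cos(np.radians(a)),np.sin(np.radians(a))]
    elif kind=="brass": a=np.radians(np.arange(30,390,60)); q=.0208*np.c_[np.cos(a),np.sin(a)]
    else:
        x,y=(.03,.012) if kind=="copper" else (.052,.064); q=np.array([[x,y],[-x,y],[-x,-y],[x,-y]])
    c,s=np.cos(yaw),np.sin(yaw); q=q@np.array([[c,s],[-s,c]])+p[:2]
    return np.r_[np.c_[q,np.full(len(q),p[2])],np.c_[q,np.full(len(q),p[2]+h)]]
def mom(pts):
    M=cv2.moments(cv2.convexHull(pts.astype(np.float32))); return M
def feat(M): return np.array([M["m10"]/M["m00"],M["m01"]/M["m00"]]),np.array([M["mu20"],M["mu02"],M["mu11"]])/M["m00"]
def fit(kind,m,yaw0=0,h=.032):
    t={}
    for n in m:
        pts=np.argwhere(m[n])[:,::-1]
        t[n]=feat(cv2.moments(m[n].astype(np.uint8),True)) if kind!="tray" else feat(mom(pts))
    o=np.array([*atz("top",t["top"][0],.01)[:2],0,yaw0])
    def f(q):
        r=[]
        for n in t:
            c,s=feat(mom(proj(n,shape(kind,q[:3],q[3],h)))); r+=[*(c-t[n][0])*1,*((s-t[n][1])/np.sqrt(t[n][1][:2].sum()))*.5]
        return np.array(r)
    R=least_squares(f,o,diff_step=1e-4,x_scale=[.01,.01,.01,.2]); return R.x,np.abs(R.fun).max()
E
python3 - <<'E'
from h import *
I={n:vision.get_image(n) for n in C}; M={n:masks(I[n]) for n in C}
T=[("steel","steel",(233,264),(238,179)),("steel","steel",(348,258),(167,214)),("brass","brass",(112,262),(302,151)),("brass","brass",(298,251),(205,201)),("copper","copper",(181,256),(271,169)),
("tray","blue",(124,192),(335,175)),("tray","green",(225,186),(283,206)),("tray","red",(320,186),(219,240))]
vis={n:I[n][:,:,::-1].copy() for n in C}
for k,c,a,b in T:
    r=32 if k=="tray" else 14
    m={"top":blob(M["top"][c],a,r),"scene":blob(M["scene"][c],b,r)}
    for y0 in ([0] if k in("steel",) else [1.5,0] if k!="brass" else [0,.35,.7]):
        x,e=fit(k,m,y0,.018 if k=="tray" else .032)
        print(c,np.round(x[:3]*1000,1),"yaw",round(np.degrees(x[3]),1),"err",round(e,2),m["top"].sum(),m["scene"].sum())
    for n in m:
        ct,_=cv2.findContours(m[n].astype(np.uint8),0,2); cv2.drawContours(vis[n],ct,-1,(255,0,255),1) if k=="tray" else 0
t=cv2.resize(vis["top"][230:310,60:370],None,fx=2.58,fy=2.58,interpolation=3)
s=cv2.resize(vis["scene"][120:270,140:360],(800,545)[:2],interpolation=3)[:380]
cv2.imwrite("pics/crop1.png",np.vstack([cv2.resize(t,(800,206)),s]))
E
```

```text
steel [443.9  -8.   -1.2] yaw 0.0 err 0.27 227 160
steel [ 451.9 -284.3   -1.1] yaw -0.0 err 0.24 260 204
brass [4.577e+02 2.823e+02 1.000e-01] yaw -0.1 err 0.81 213 83
brass [457.8 282.    0.6] yaw 97.8 err 0.81 213 83
brass [457.8 282.    0.6] yaw 36.5 err 0.8 213 83
brass [ 473.5 -162.8    1.7] yaw 0.1 err 0.49 205 127
brass [ 473.4 -162.8    1.5] yaw -58.2 err 0.48 205 127
brass [ 473.5 -162.8    1.5] yaw -0.1 err 0.49 205 127
copper [ 4.693e+02  1.183e+02 -1.000e-01] yaw 84.0 err 0.45 275 162
copper [469.4 118.6  -0. ] yaw 0.0 err 2.97 275 162
blue [ 6.343e+02  2.659e+02 -2.000e-01] yaw 7.6 err 0.42 2095 742
blue [ 6.342e+02  2.658e+02 -1.000e-01] yaw -0.0 err 0.68 2095 742
green [6.456e+02 1.160e+01 6.000e-01] yaw -1.1 err 0.57 2011 971
green [645.6  11.7   0. ] yaw 0.0 err 0.54 2011 971
red [ 6.394e+02 -2.293e+02  1.000e-01] yaw 341.1 err 0.54 2063 1271
red [ 6.392e+02 -2.290e+02 -3.000e-01] yaw -0.3 err 0.45 2063 1271
```

View pics/crop1.png

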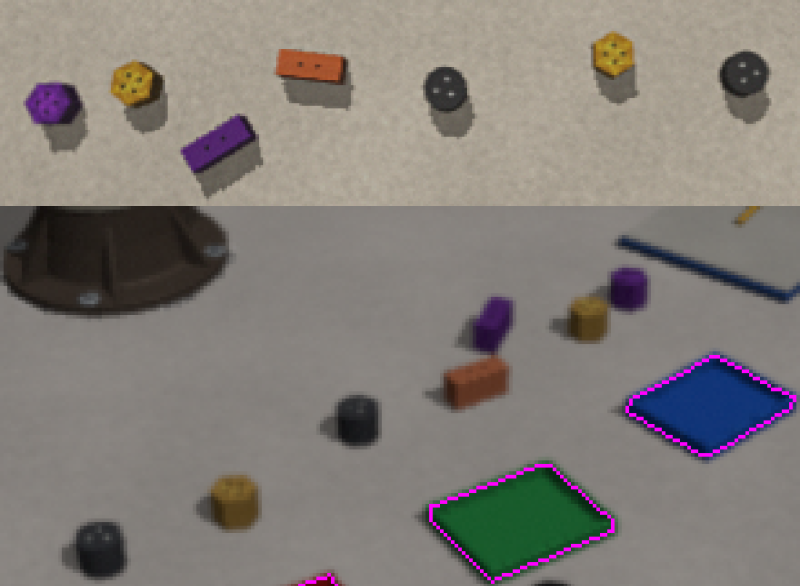

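The crop confirms the identities: the orange copper bar, the yellow hexagons with four black dents and the grey rounds with bright dents are the ones meant. The purple bar and purple hexagon are the look-alikes. Undersides measure within about 2 mm of the bench, as they should. Next I need the hexagon and tray yaws and the obstacle positions, and I start turning the tool so it closes along world x.

```bash
python3 -m creep '9.18 0 0 0 0 0 -10; 9.18 0 0 0 0 0 -20; 9.18 0 0 0 0 0 -30; 9.18 0 0 0 0 0 -40; 9.18 0 0 0 0 0 -50' 
python3 - <<'E'
from h import *
I={n:vision.get_image(n) for n in C}; M={n:masks(I[n]) for n in C}
for c,a,xy in [("brass",(112,262),(.4577,.282)),("brass",(298,251),(.4735,-.1628))]:
    m=blob(M["top"][c],a,14).astype(np.float32); S=8; u,v=a; mm=cv2.resize(m[v-20:v+20,u-20:u+20],None,fx=S,fy=S,interpolation=1)
    out=[]
    for y in range(0,60,5):
        b=0
        for dx in (-.003,-.0015,0,.0015,.003):
          for dy in (-.003,-.0015,0,.0015,.003):
            h=cv2.convexHull(((proj("top",shape("brass",(xy[0]+dx,xy[1]+dy,0),np.radians(y)))-[u-20,v-20]+.5)*S).astype(np.int32))
            w=np.zeros(mm.shape,np.float32); cv2.fillConvexPoly(w,h,1); b=max(b,np.minimum(w,mm).sum()/np.maximum(w,mm).sum())
        out.append(round(float(b),3))
    print(c,a,out)
for c,a in [("blue",(124,192)),("green",(225,186)),("red",(320,186))]:
    m=blob(M["top"][c],a,32); h=cv2.convexHull(np.argwhere(m)[:,::-1].astype(np.int32)); ap=cv2.approxPolyN(h,4)[0]
    P=np.array([atz("top",p,.018)[:2] for p in ap]); r=cv2.minAreaRect((np.array([atz("top",p[0],.018)[:2] for p in h])*1000).astype(np.float32))
    print(c,np.round(P*1000).tolist(),"rect",np.round(r[0],1),np.round(r[1],1),round(r[2],1))
print("micro",atz("top",(262,136),.0),"purple hex",atz("top",(80,270),.032),"bar",atz("top",(145,286),.032))
s=telemetry.observe();print(s["position"],s["ee_rot"],s["joints"])
E
```

```text
clock: 0.82
position: [0.1695, -0.6014, 0.2485]
ee_rot: [-2.633, -1.712, -0.0]
force: [0.3, 0.4, 0.1]
width: 0.999
gripper_force: 0.0
brass (112, 262) [0.738, 0.735, 0.739, 0.738, 0.74, 0.741, 0.742, 0.744, 0.742, 0.736, 0.736, 0.735]
brass (298, 251) [0.832, 0.835, 0.841, 0.846, 0.858, 0.865, 0.864, 0.865, 0.855, 0.844, 0.836, 0.833]
blue [[580.0, 199.0], [580.0, 328.0], [686.0, 328.0], [683.0, 200.0]] rect [632.4 263.5] [104.3 128.6] 0.3
green [[581.0, -43.0], [602.0, 81.0], [703.0, 66.0], [684.0, -60.0]] rect [643.2  11. ] [126.3 104.4] 81.3
red [[573.0, -282.0], [599.0, -157.0], [700.0, -177.0], [676.0, -302.0]] rect [ 637.1 -229.2] [126.8 105.9] 78.2
micro [ 0.77752683 -0.08827013  0.        ] purple hex [0.43917756 0.34791327 0.032     ] bar [0.39846474 0.19489936 0.032     ]
[ 0.16934484 -0.6014876   0.24849954] [-2.63653839e+00 -1.70758523e+00 -3.90962952e-04] [ 1.32727163  0.44451281 -0.17006635  1.56081653  0.07986029  1.14350873
  0.71893878]
```

```bash
python3 -m creep '9.18 0 0 0 0 0 -10; 9.18 0 0 0 0 0 -20; 9.18 0 0 0 0 0 -24.3;9.18 0 0 0 0 0 -24.3' 
python3 - <<'E'
from h import *
img=vision.get_image("top")
tiles=[]
for k,a in [("brass",(112,262)),("brass",(298,251)),("copper",(181,256)),("steel",(233,264)),("steel",(348,258))]:
    u,v=a; cr=cv2.resize(img[v-16:v+16,u-16:u+16],(320,320),interpolation=cv2.INTER_CUBIC)
    V=cv2.cvtColor(cr,cv2.COLOR_RGB2HSV).astype(int)
    if k!="steel":
        ok=(V[:,:,1]>120); t=cv2.threshold(V[:,:,2][ok].astype(np.uint8),0,255,cv2.THRESH_OTSU)[0]; t=max(t,110)
        m=(ok&(V[:,:,2]>t)).astype(np.uint8); m=cv2.morphologyEx(m,cv2.MORPH_CLOSE,np.ones((25,25)))
        n,l,s,c=cv2.connectedComponentsWithStats(m); i=1+np.argmax(s[1:,4]); m=(l==i)
        h=cv2.convexHull(np.argwhere(m)[:,::-1].astype(np.int32))[:,0]
        P=np.array([atz("top",(p+.5)/10-.5+[u-16,v-16],.032)[:2]*1000 for p in h]).astype(np.float32)
        Mo=cv2.moments(P.reshape(-1,1,2)); cen=np.array([Mo["m10"],Mo["m01"]])/Mo["m00"]
        w=[(y,round(float(np.ptp(P@[np.cos(np.radians(y)),np.sin(np.radians(y))])),1)) for y in range(0,180,10)]
        print(k,a,"thr",t,cen.round(1),"widths",w, cv2.minAreaRect(P) if k=="copper" else "")
        cv2.polylines(cr,[h.reshape(-1,1,2)],True,(0,255,255),1)
    else:
        sub=V[90:230,90:230,2]; m=(sub>110).astype(np.uint8); n,l,s,c=cv2.connectedComponentsWithStats(m)
        d=[c[i]+90 for i in range(1,n) if 30<s[i,4]<900]; print(k,a,len(d),np.round([atz("top",(p+.5)/10-.5+[u-16,v-16],.032)[:2]*1000 for p in d],1).tolist(), np.round(atz("top",(np.mean(d,0)+.5)/10-.5+[u-16,v-16],.032)*1000,1) if d else "")
    tiles.append(cv2.resize(cr,(250,250)))
tiles.append(tiles[0]*0)
cv2.imwrite("pics/tiles.png",np.vstack([np.hstack(tiles[:3]),np.hstack(tiles[3:])])[:,:,::-1])
s=telemetry.observe();print(s["position"],s["ee_rot"],s["joints"])
E
```

```text
clock: 1.42
position: [0.1694, -0.6015, 0.2486]
ee_rot: [-2.225, -2.217, -0.0]
force: [0.1, -0.5, 0.4]
width: 1.0
gripper_force: 0.0
brass (112, 262) thr 111.0 [456.5 278. ] widths [(0, 40.5), (10, 39.5), (20, 37.3), (30, 37.4), (40, 39.1), (50, 40.0), (60, 39.9), (70, 38.7), (80, 36.5), (90, 37.2), (100, 39.1), (110, 40.0), (120, 39.8), (130, 38.5), (140, 36.4), (150, 37.7), (160, 39.3), (170, 40.4)] 
brass (298, 251) thr 134.0 [ 472.7 -163.4] widths [(0, 39.6), (10, 39.2), (20, 37.7), (30, 35.7), (40, 38.0), (50, 39.8), (60, 40.4), (70, 39.9), (80, 38.3), (90, 35.7), (100, 36.8), (110, 38.5), (120, 39.1), (130, 38.7), (140, 37.2), (150, 35.2), (160, 37.6), (170, 39.1)] 
copper (181, 256) thr 126.0 [468.8 117.1] widths [(0, 29.5), (10, 37.8), (20, 45.2), (30, 51.4), (40, 56.2), (50, 59.3), (60, 60.8), (70, 60.6), (80, 59.5), (90, 60.2), (100, 61.6), (110, 61.1), (120, 58.8), (130, 54.7), (140, 49.0), (150, 41.9), (160, 33.8), (170, 25.3)] ((468.8318786621094, 116.78836059570312), (59.28619384765625, 23.77581787109375), 82.63792419433594)
steel (233, 264) 6 [[460.6, 5.4], [458.5, -23.1], [453.1, -9.2], [442.4, 0.8], [439.2, -13.0], [430.5, 7.1]] [447.4  -5.3  32. ]
steel (348, 258) 5 [[467.9, -267.9], [468.0, -296.7], [459.2, -280.3], [451.9, -292.5], [445.4, -280.1]] [ 458.5 -283.5   32. ]
[ 0.16950286 -0.60153727  0.24863223] [-2.22575453e+00 -2.21697017e+00 -2.57178667e-04] [ 1.38940523  0.45293235 -0.26244992  1.55474173  0.12455241  1.15054302
  1.09737847]
```

View pics/tiles.png

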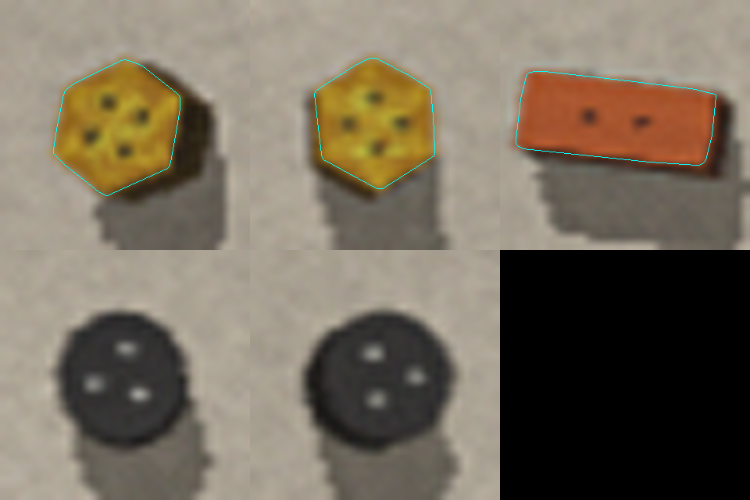

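brass_a is at about (457,279) mm with flats at 24/84/144°. brass_b is at (473,-163) with flats at 30/90/150°. The copper is at (469,117) with its length at 83.5°. The steels are at (445,-7) and (452,-284). I start with the steel at (452,-284).

```bash
python3 -m creep '9.18 4.5 4 0 0 0 0; 9.18 9 8 0 0 0 0; 9.18 13.5 12 0 0 0 0; 9.18 18 16 0 0 0 0; 9.18 22.5 20 0 0 0 0'
python3 -m creep '9.18 4.5 4 0 0 0 0; 9.18 9.2 8.2 2 0 0 0; 9.18 9.2 8.2 7 0 0 0; 9.18 9.2 8.2 12 0 0 0; 9.18 9.2 8.2 14 0 0 0'
```

```text
clock: 2.1
position: [0.3705, -0.3749, 0.249]
ee_rot: [2.225, 2.217, -0.0]
force: [1.2, -1.6, -0.7]
width: 0.998
gripper_force: 0.0
clock: 2.72
position: [0.45, -0.2835, 0.106]
ee_rot: [-2.222, -2.216, 0.002]
force: [0.2, 0.4, -0.3]
width: 0.998
gripper_force: 0.0
```

```bash
python3 -m creep '9.18 0 0.1 4 0 0 0; 9.18 0 0.1 7 0 0 0; 9.18 0 0.1 8.1 0 0 0; 0 0 0.1 8.1 0 0 0; 0 0 0.1 8.1 0 0 0' 30
python3 -m creep '0 0 0 0 0 0 0; 0 0 0 0 0 0 0;0 0 0 0 0 0 0; 0 0 0 -2 0 0 0; 0 0 0 -6 0 0 0'
```

```text
clock: 3.35
position: [0.4531, -0.2848, 0.0289]
ee_rot: [2.22, 2.22, 0.001]
force: [0.3, -0.0, 0.6]
width: 0.833
gripper_force: 0.0
clock: 3.98
position: [0.4508, -0.2837, 0.0869]
ee_rot: [-2.218, -2.219, 0.002]
force: [1.0, -0.5, -3.7]
width: 0.429
gripper_force: 30.0
```

```bash
python3 -m creep '0 5 0 -3 0 0 0; 0 10 2 -3 0 0 0; 0 15.5 4 -3 0 0 0; 0 21 6 -3 0 0 0; 0 26.5 8 -3 0 0 0'
python3 -m creep '0 5 2 0 0 0 0; 0 10.5 4 0 0 0 0; 0 16 6 0 0 0 0; 0 21.5 8 0 0 0 0; 0 25.6 10.2 0 0 0 0'
python3 -m creep '0 0 0 2 0 0 0; 0 0 0 4 0 0 0; 0 0 0 4 0 0 0'
```

```text
clock: 4.6
position: [0.5322, -0.0178, 0.1175]
ee_rot: [-2.221, -2.222, 0.001]
force: [1.6, 0.1, -2.7]
width: 0.427
gripper_force: 30.0
clock: 5.22
position: [0.6334, 0.2398, 0.1172]
ee_rot: [-2.217, -2.224, 0.001]
force: [0.5, -0.8, -3.6]
width: 0.427
gripper_force: 30.0
clock: 5.6
position: [0.6322, 0.2338, 0.0748]
ee_rot: [-2.222, -2.22, 0.009]
force: [-0.1, 0.5, -3.2]
width: 0.428
gripper_force: 30.0
```

```bash
python3 -m creep '0 0 0 2.5 0 0 0; 0 0 0 3.5 0 0 0; 0 0 0 4 0 0 0; 0 0 0 4 0 0 0'; python3 -c "
from h import *
print(np.mean([telemetry.observe()['position'] for _ in range(20)],0))"
```

```text
clock: 6.1
position: [0.6334, 0.2359, 0.0413]
ee_rot: [2.221, 2.221, -0.001]
force: [-11.6, -5.8, 25.6]
width: 0.428
gripper_force: 30.0
[0.63340729 0.23591215 0.04128421]
```

```bash
python3 -m creep '0 0 0 -1 0 0 0;0 0 0 -1 0 0 0'; python3 - <<'E'
from h import *
a=vision.get_image("top")[130:300,50:230]; b=vision.get_image("scene")[90:220,250:400]
cv2.imwrite("pics/p1.png",np.hstack([cv2.resize(a,(423,400),interpolation=2),cv2.resize(b,(377,400),interpolation=2)])[:,:,::-1])
E
```

```text
clock: 6.35
position: [0.6349, 0.2366, 0.049]
ee_rot: [2.221, 2.221, 0.003]
force: [0.6, 0.4, -3.1]
width: 0.425
gripper_force: 30.0
```

View pics/p1.png

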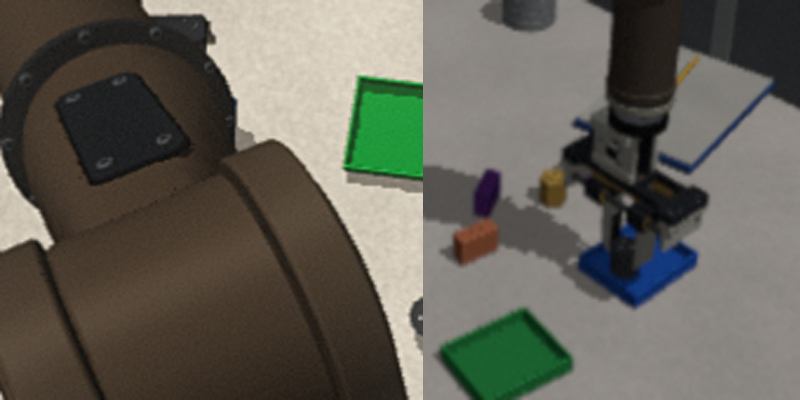

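In p1 the gripper hides the tray from the top camera. The scene crop shows the steel held upright over the near part of the blue tray, with its foot at about (625,278) in the crop. I overlay the models to find what touched.

```bash
python3 - <<'E'
from h import *
I=vision.get_image("scene")[:,:,::-1]; x0,y0,w,h,S=285,130,90,70,8
v=cv2.resize(I[y0:y0+h,x0:x0+w],None,fx=S,fy=S,interpolation=2)
def dr(P,c):
    q=((proj("scene",P)-[x0,y0]+.5)*S).astype(np.int32); n=len(P)//2
    for k in (q[:n],q[n:]): cv2.polylines(v,[k.reshape(-1,1,2)],True,c,1)
dr(shape("steel",(.6345,.2365,.022),0),(0,255,255))
for c in ((.6335,.265,0),): dr(shape("tray",c,0,.018),(255,255,255))
for s in(-1,1):
    P=shape("copper",(.6345+s*.030,.2365,.027),np.pi/2*0,.05)
    f=np.array([[.6345+s*a,.2365+b,z] for z in(.027,.08) for a,b in((.02,-.0095),(.039,-.0095),(.039,.0095),(.02,.0095))]); dr(f,(0,255,0))
cv2.imwrite("pics/p2.png",v)
E
```

```text
(no output)
```

View pics/p2.png

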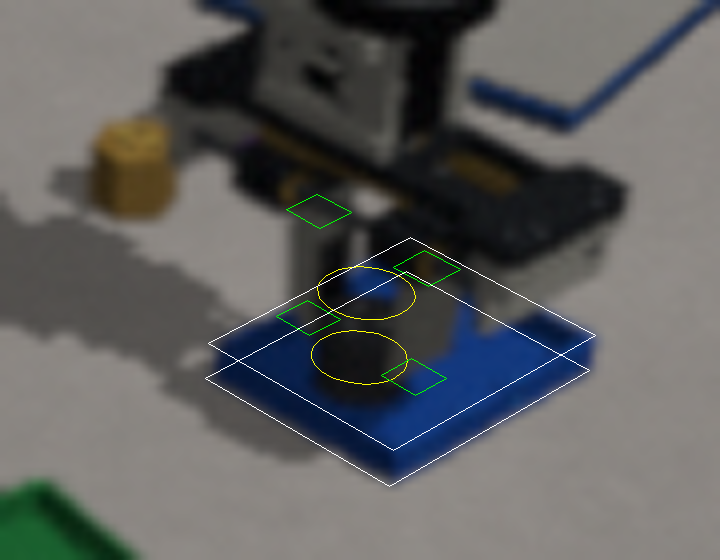

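The tray model matches. The cylinder's foot is about 10 mm lower than modelled, so it slipped down in the grip, and the contact at TCP 41 mm was it landing flat on the floor. I set it down there, release and check.

```bash
python3 -m creep '0 0 0 0.4 0 0 0; 0 0 0 0.7 0 0 0;0 0 0 0.7 0 0 0'; python3 -m creep '5 0 0 0 0 0 0; 5 0 0 0 0 0 0; 5 0 0 0 0 0 0; 5 0 0 -3 0 0 0; 5 0 0 -8 0 0 0';python3 -m creep '5 -5 -2 -2 0 0 0; 9.18 -10 -4 -2 0 0 0; 9.18 -15 -6 -2 0 0 0; 9.18 -20 -12 -2 0 0 0; 9.18 -24 -18 -2 0 0 0'
python3 - <<'E'
from h import *
a=vision.get_image("top")[160:300,60:250]; b=vision.get_image("scene")[130:220,210:370]
cv2.imwrite("pics/p3.png",np.vstack([cv2.resize(a[:70],(760,280),interpolation=2),cv2.resize(b,(760,320),interpolation=2)])[:,:,::-1])
E
```

```text
clock: 6.88
position: [0.6338, 0.2366, 0.0414]
ee_rot: [2.221, 2.222, -0.001]
force: [-3.5, -3.4, 9.4]
width: 0.425
gripper_force: 30.0
clock: 7.5
position: [0.6329, 0.2361, 0.1196]
ee_rot: [-2.219, -2.221, 0.006]
force: [1.1, 0.2, -0.1]
width: 0.54
gripper_force: 0.0
clock: 8.12
position: [0.4737, 0.0093, 0.1406]
ee_rot: [2.222, 2.22, 0.0]
force: [-0.2, -0.9, 0.6]
width: 0.924
gripper_force: 0.0
```

View pics/p3.png

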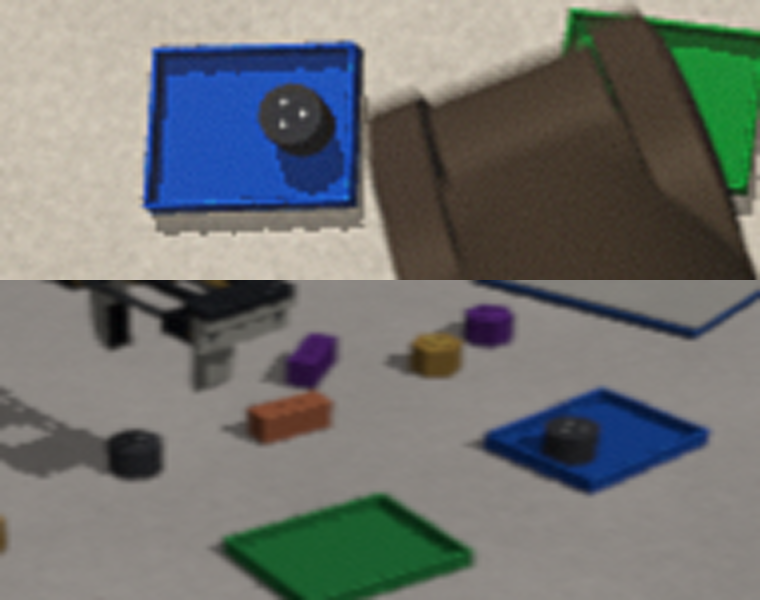

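p3 shows the first steel flat in the blue tray, dents up (top crop (297,115)). For the second steel I use a firmer grip, a touch lower, and a gentler lift.

```bash
python3 -m creep '9.18 -0.3 -0.8 0 0 0 0; 9.18 -0.3 -0.8 4 0 0 0; 9.18 -0.3 -0.8 8 0 0 0; 9.18 -0.3 -0.8 11.4 0 0 0; 9.18 -0.3 -0.8 11.4 0 0 0' 60
python3 -m creep '0 0 0 0 0 0 0; 0 0 0 0 0 0 0;0 0 0 0 0 0 0; 0 0 0 0 0 0 0; 0 0 0 0 0 0 0'
python3 -m creep '0 0 0 -0.5 0 0 0; 0 0 0 -2 0 0 0;0 0 0 -4 0 0 0; 0 0 0 -6 0 0 0; 0 0 0 -8 0 0 0'
```

```text
clock: 8.85
position: [0.4666, 0.0091, 0.0253]
ee_rot: [-2.217, -2.223, 0.002]
force: [-0.1, 0.3, -0.1]
width: 1.005
gripper_force: 0.0
clock: 9.48
position: [0.4664, 0.0079, 0.0269]
ee_rot: [-2.221, -2.222, 0.001]
force: [-3.6, 0.9, 2.9]
width: 0.508
gripper_force: 1.7
clock: 10.1
position: [0.4676, 0.0079, 0.1086]
ee_rot: [2.22, 2.221, 0.002]
force: [0.2, -0.1, 1.0]
width: 0.013
gripper_force: 0.0
```

The last call was cut short by the speed limit, so the grasp was about 2 cm off and missed. I back away and look again.

```bash
python3 -m creep '9.18 4 0 -6 0 0 0; 9.18 9 -2 -6 0 0 0;9.18 14 -4 -6 0 0 0; 9.18 19 -6 -6 0 0 0; 9.18 19 -6 -6 0 0 0'
python3 - <<'E'
from h import *
I={n:vision.get_image(n) for n in C}
a=I["top"][220:300,160:320]; b=I["scene"][140:240,150:310]
cv2.imwrite("pics/p4.png",np.hstack([cv2.resize(a,(400,200),interpolation=2),cv2.resize(b[:80],(400,200),interpolation=2)])[:,:,::-1])
for r in (14,):
    m={n:blob(masks(I[n])["steel"],uv,r) for n,uv in (("top",(233,264)),("scene",(238,179)))}
    print({n:(m[n].sum(),np.argwhere(m[n]).mean(0)[::-1]) for n in m},fit("steel",m))
E
```

```text
clock: 10.72
position: [0.4055, 0.2024, 0.1684]
ee_rot: [-2.212, -2.23, -0.006]
force: [-0.0, -0.2, -0.4]
width: 0.504
gripper_force: 0.0
{'top': (np.int64(198), array([234.40909091, 256.32323232])), 'scene': (np.int64(167), array([239.82035928, 182.35329341]))} (array([ 0.46356797, -0.01262232, -0.00270718, -0.00067804]), np.float64(0.4804520534053544))
```

View pics/p4.png

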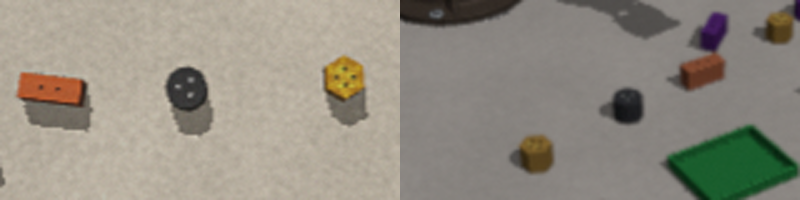

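p4 shows the steel still upright, now at about (464,-12) mm, with dents up. I retry in steps, checking the pose before descending.

```bash
python3 -m creep '9.18 -5 1.5 2 0 0 0; 9.18 -10 3 4 0 0 0; 9.18 -15 4.5 6 0 0 0; 9.18 -20 5.8 6 0 0 0; 9.18 -21.4 5.8 6 0 0 0'
python3 -m creep '9.18 0 0 0 0 0 0; 9.18 0 0 0 0 0 0'
```

```text
clock: 11.45
position: [0.4654, -0.0215, 0.1067]
ee_rot: [2.229, 2.213, -0.002]
force: [0.1, -0.2, 0.1]
width: 1.001
gripper_force: 0.0
clock: 11.7
position: [0.4648, -0.015, 0.1071]
ee_rot: [2.22, 2.223, 0.001]
force: [0.0, 0.6, 0.1]
width: 1.003
gripper_force: 0.0
```

```bash
python3 -m creep '9.18 0.2 0 3 0 0 0; 9.18 0.2 0 6 0 0 0; 9.18 0.2 0 8.1 0 0 0; 9.18 0.2 0 8.1 0 0 0; 0 0.2 0 8.1 0 0 0' 60
python3 -m creep '0 0 0 0 0 0 0; 0 0 0 0 0 0 0;0 0 0 0 0 0 0; 0 0 0 0 0 0 0; 0 0 0 0 0 0 0'
python3 -m creep '0 0 0 -0.5 0 0 0; 0 0 0 -2 0 0 0;0 0 0 -4 0 0 0; 0 0 0 -6 0 0 0; 0 0 0 -8 0 0 0'
```

```text
clock: 12.32
position: [0.4652, -0.013, 0.0265]
ee_rot: [2.219, 2.224, 0.001]
force: [-0.4, 0.4, -0.4]
width: 0.934
gripper_force: 0.0
clock: 12.95
position: [0.4649, -0.0141, 0.0258]
ee_rot: [2.221, 2.222, 0.0]
force: [-0.4, -0.4, 1.3]
width: 0.426
gripper_force: 60.0
clock: 13.58
position: [0.4646, -0.014, 0.1072]
ee_rot: [2.22, 2.222, 0.0]
force: [0.7, 0.5, -2.9]
width: 0.425
gripper_force: 60.0
```

```bash
python3 -m creep '0 4 2 -1 0 0 0; 0 9 5 -1 0 0 0;0 14 8 -1 0 0 0; 0 19 11 -1 0 0 0; 0 24 14 -1 0 0 0'
python3 -m creep '0 4 2 0 0 0 0; 0 6.5 3 0 0 0 0;0 6.5 3 2 0 0 0; 0 6.5 3 4 0 0 0; 0 6.5 3 4 0 0 0'
python3 -m creep '0 0 0 0 0 0 0; 0 0 0 0 0 0 0'
```

```text
clock: 14.2
position: [0.6053, 0.2275, 0.1167]
ee_rot: [-2.221, -2.222, -0.0]
force: [0.8, -0.3, -2.3]
width: 0.422
gripper_force: 60.0
clock: 14.82
position: [0.6331, 0.2884, 0.0731]
ee_rot: [-2.221, -2.22, 0.009]
force: [0.1, 0.6, -2.4]
width: 0.422
gripper_force: 60.0
clock: 15.08
position: [0.6351, 0.2909, 0.0766]
ee_rot: [2.221, 2.221, 0.002]
force: [0.1, -0.2, -2.4]
width: 0.425
gripper_force: 60.0
```

```bash
for i in 1; do python3 -m creep '0 0 0 1.5 0 0 0; 0 0 0 3 0 0 0;0 0 0 3.2 0 0 0; 0 0 0 3.2 0 0 0'; done; python3 -m creep '0 0 0 0.4 0 0 0;0 0 0 0.4 0 0 0'; python3 -m creep '0 0 0 0.4 0 0 0;0 0 0 0.4 0 0 0'
```

```text
clock: 15.58
position: [0.6343, 0.2911, 0.0432]
ee_rot: [-2.22, -2.222, 0.001]
force: [0.2, -0.5, -3.0]
width: 0.426
gripper_force: 60.0
clock: 15.82
position: [0.6346, 0.2911, 0.0396]
ee_rot: [2.221, 2.222, -0.0]
force: [0.2, 0.3, -2.9]
width: 0.428
gripper_force: 60.0
clock: 16.08
position: [0.6344, 0.2909, 0.0354]
ee_rot: [-2.221, -2.222, 0.001]
force: [-0.4, 0.3, -3.1]
width: 0.426
gripper_force: 60.0
```

No slip this time. I continue to the floor and release.

```bash
python3 -m creep '0 0 0 0.3 0 0 0;0 0 0 0.3 0 0 0'; python3 -m creep '0 0 0 0.2 0 0 0;0 0 0 0.2 0 0 0'; python3 -m creep '5 0 0 0 0 0 0; 5 0 0 0 0 0 0; 5 0 0 0 0 0 0; 5 0 0 -2 0 0 0; 5 0 0 -5 0 0 0'
```

```text
clock: 16.32
position: [0.6344, 0.291, 0.0324]
ee_rot: [-2.221, -2.222, 0.001]
force: [-0.2, -0.5, -2.5]
width: 0.429
gripper_force: 60.0
clock: 16.58
position: [0.6345, 0.2911, 0.0306]
ee_rot: [-2.221, -2.222, 0.0]
force: [0.1, -0.7, -2.9]
width: 0.429
gripper_force: 60.0
clock: 17.2
position: [0.6343, 0.291, 0.0817]
ee_rot: [-2.22, -2.222, 0.001]
force: [0.7, -0.9, -0.5]
width: 0.543
gripper_force: 0.0
```

```bash
python3 -m creep '7 0 0 -4 0 0 0; 7 0 -3 -6 0 0 -6; 7 -0.5 -8 -6 0 0 -12; 7 -1 -13 -6 0 0 -18; 7 -1.2 -17.7 -6 0 0 -24'
python3 -m creep '7 0 0 0 0 0 0; 7 0 0 0 0 0 0'; python3 -c "
from h import *
I=vision.get_image('top');cv2.imwrite('pics/x.png',I);print(telemetry.observe()['joints'])"
```

```text
clock: 17.82
position: [0.4563, 0.2789, 0.1423]
ee_rot: [1.705, 2.637, 0.002]
force: [-0.7, 1.0, 0.4]
width: 0.761
gripper_force: 0.0
clock: 18.08
position: [0.4588, 0.2792, 0.142]
ee_rot: [1.711, 2.633, 0.003]
force: [0.7, 0.8, -0.9]
width: 0.759
gripper_force: 0.0
[-0.20962328  0.48259841 -0.59316944  1.87868482  0.34406206  0.88092484
 -0.55383964]
```

```bash
python3 -m creep '7 0 -0.1 4 0 0 0; 7 0 -0.1 8 0 0 0; 7 0 -0.1 10.5 0 0 0; 7 0 -0.1 11.6 0 0 0; 7 0 -0.1 11.6 0 0 0'
python3 -m creep '0 0 0 0 0 0 0; 0 0 0 0 0 0 0;0 0 0 0 0 0 0; 0 0 0 0 0 0 0; 0 0 0 0 0 0 0' 60
python3 -m creep '0 0 0 -0.5 0 0 0; 0 0 0 -2 0 0 0;0 0 0 -4 0 0 0; 0 0 0 -6 0 0 0; 0 0 0 -8 0 0 0'
```

```text
clock: 18.75
position: [0.4572, 0.2786, 0.0245]
ee_rot: [-1.711, -2.635, 0.001]
force: [-0.4, -0.0, -0.2]
width: 0.761
gripper_force: 0.0
clock: 19.38
position: [0.4567, 0.2784, 0.025]
ee_rot: [1.71, 2.635, -0.0]
force: [-1.9, -1.7, 6.4]
width: 0.385
gripper_force: 60.0
clock: 20.0
position: [0.4566, 0.2786, 0.1062]
ee_rot: [1.71, 2.636, 0.001]
force: [0.2, 0.3, -3.9]
width: 0.389
gripper_force: 60.0
```

```bash
python3 -m creep '0 -4 1 -1 0 0 5; 0 -9 2.3 -1 0 0 12; 0 -14 3.6 -1 0 0 19; 0 -19 5 -1 0 0 26; 0 -24 6.3 -1 0 0 33'
python3 -m creep '0 0 0 0 0 0 0;0 0 0 0 0 0 0'
```

```text
clock: 20.62
position: [0.6129, 0.0838, 0.1157]
ee_rot: [-2.392, -2.037, -0.001]
force: [0.2, 0.9, -4.7]
width: 0.385
gripper_force: 60.0
clock: 20.88
position: [0.6115, 0.0856, 0.1151]
ee_rot: [-2.387, -2.041, -0.0]
force: [-0.2, 0.2, -4.1]
width: 0.388
gripper_force: 60.0
```

```bash
python3 -m creep '0 -3 3 0 0 0 0;0 -4 4.4 1 0 0 0;0 -4 4.4 4 0 0 0;0 -4 4.4 7 0 0 0;0 -4 4.4 7.5 0 0 0'
python3 -m creep '0 0 0 0 0 0 0;0 0 0 0.5 0 0 0;0 0 0 0.5 0 0 0'
```

```text
clock: 21.5
position: [0.647, 0.0399, 0.0376]
ee_rot: [-2.383, -2.042, 0.005]
force: [-0.6, -0.1, -2.5]
width: 0.391
gripper_force: 60.0
clock: 21.88
position: [0.6495, 0.0388, 0.0353]
ee_rot: [2.388, 2.041, 0.001]
force: [-1.6, -0.5, -3.8]
width: 0.39
gripper_force: 60.0
```

```bash
python3 -m creep '0 0 0 0.3 0 0 0;0 0 0 0.5 0 0 0;0 0 0 0.5 0 0 0'; python3 -m creep '4.8 0 0 0 0 0 0; 4.8 0 0 0 0 0 0; 4.8 0 0 0 0 0 0; 4.8 0 0 -2 0 0 0; 4.8 0 0 -5 0 0 0'; python3 -m creep '4.8 0 0 -4 0 0 0; 4.8 0 -3 -6 0 0 0; 4.8 0 -6 -6 0 0 0; 4.8 0 -10 -6 0 0 0; 4.8 0 -10 -6 0 0 0'
```

```text
clock: 22.25
position: [0.6491, 0.0386, 0.0295]
ee_rot: [-2.388, -2.041, 0.0]
force: [0.2, 0.5, -3.7]
width: 0.387
gripper_force: 60.0
clock: 22.88
position: [0.6489, 0.0387, 0.0808]
ee_rot: [-2.388, -2.041, 0.001]
force: [0.0, -0.1, 0.3]
width: 0.528
gripper_force: 0.0
clock: 23.5
position: [0.5481, 0.0549, 0.1412]
ee_rot: [2.386, 2.043, -0.001]
force: [0.3, -0.3, 0.5]
width: 0.525
gripper_force: 0.0
```

```bash
python3 -m creep '6 2 -3 0 0 0 -2.5; 6 4.9 -6 0 0 0 -2.5; 6 4.9 -8.8 0 0 0 -2.5; 6 4.9 -8.8 3 0 0 -2.5; 6 4.9 -8.8 5 0 0 -2.5';python3 -m creep '6 0 0 0 0 0 0;6 0 0 0 0 0 0'
```

```text
clock: 24.12
position: [0.4722, 0.1166, 0.0901]
ee_rot: [2.342, 2.092, 0.003]
force: [0.5, -0.3, 0.4]
width: 0.655
gripper_force: 0.0
clock: 24.38
position: [0.4722, 0.1167, 0.0908]
ee_rot: [2.343, 2.092, 0.002]
force: [-0.3, -1.1, 0.5]
width: 0.653
gripper_force: 0.0
```

```bash
python3 -m creep '6 0 -0.3 2 0 0 0; 6 0 -0.3 5 0 0 0; 6 0 -0.3 6.5 0 0 0; 6 0 -0.3 6.5 0 0 0; 0 0 -0.3 6.5 0 0 0' 60
python3 -m creep '0 0 0 0 0 0 0; 0 0 0 0 0 0 0;0 0 0 0 0 0 0; 0 0 0 0 0 0 0; 0 0 0 0 0 0 0'
python3 -m creep '0 0 0 -0.5 0 0 0; 0 0 0 -2 0 0 0;0 0 0 -4 0 0 0; 0 0 0 -6 0 0 0; 0 0 0 -8 0 0 0'
```

```text
clock: 25.0
position: [0.4689, 0.117, 0.0256]
ee_rot: [2.343, 2.092, 0.002]
force: [0.1, 1.0, -0.6]
width: 0.587
gripper_force: 0.0
clock: 25.62
position: [0.4682, 0.1167, 0.025]
ee_rot: [2.343, 2.093, -0.0]
force: [-1.5, -0.9, 6.4]
width: 0.257
gripper_force: 59.7
clock: 26.25
position: [0.468, 0.1166, 0.1061]
ee_rot: [-2.343, -2.093, -0.0]
force: [0.3, -0.8, -3.6]
width: 0.259
gripper_force: 59.7
```

```bash
python3 -m creep '0 -3.5 2 -1 0 0 1; 0 -7.5 4.5 -1 0 0 2; 0 -12 7.5 -1 0 0 3; 0 -16.5 10.5 -1 0 0 4; 0 -20 13 -1 0 0 5'
python3 -m creep '0 0 0 0 0 0 0;0 0 0 0 0 0 0'
```

```text
clock: 26.88
position: [0.5752, -0.0993, 0.1155]
ee_rot: [2.434, 1.986, -0.0]
force: [1.4, 0.4, -4.8]
width: 0.256
gripper_force: 59.7
clock: 27.12
position: [0.5743, -0.096, 0.115]
ee_rot: [-2.431, -1.988, -0.0]
force: [-0.8, 0.8, -5.0]
width: 0.257
gripper_force: 59.7
```

```bash
python3 -m creep '0 -4 3 0 0 0 0; 0 -8 6 0 0 0 0;0 -11.8 8.9 0 0 0 0; 0 -11.8 8.9 3 0 0 0;0 -11.8 8.9 6 0 0 0'
python3 -m creep '0 0 0 1 0 0 0;0 0 0 1.5 0 0 0;0 0 0 1.5 0 0 0'
```

```text
clock: 27.75
position: [0.6387, -0.2286, 0.0544]
ee_rot: [-2.43, -1.99, -0.002]
force: [-0.9, 0.2, -5.0]
width: 0.259
gripper_force: 59.7
clock: 28.12
position: [0.6391, -0.2296, 0.0406]
ee_rot: [2.431, 1.989, 0.001]
force: [-0.1, 0.2, -4.4]
width: 0.259
gripper_force: 59.7
```

```bash
python3 -m creep '0 0 0 0.5 0 0 0;0 0 0 0.8 0 0 0;0 0 0 1.1 0 0 0;0 0 0 1.1 0 0 0'; python3 -m creep '4.5 0 0 0 0 0 0; 4.5 0 0 0 0 0 0; 4.5 0 0 0 0 0 0; 4.5 0 0 -2 0 0 0; 4.5 0 0 -5 0 0 0'; python3 -m creep '4.5 0 0 -4 0 0 0; 4.5 0 -3 -6 0 0 0; 4.5 0 -6 -6 0 0 0; 4.5 0 -10 -6 0 0 0; 4.5 0 -10 -6 0 0 0'
```

```text
clock: 28.62
position: [0.6387, -0.23, 0.0291]
ee_rot: [2.432, 1.988, 0.0]
force: [-1.2, 1.9, -0.4]
width: 0.255
gripper_force: 59.7
clock: 29.25
position: [0.6383, -0.2298, 0.0797]
ee_rot: [-2.431, -1.988, 0.001]
force: [0.0, -0.9, 0.3]
width: 0.491
gripper_force: 0.0
clock: 29.88
position: [0.5382, -0.21, 0.1402]
ee_rot: [2.432, 1.988, -0.002]
force: [0.8, 0.3, 0.8]
width: 0.493
gripper_force: 0.0
```

```bash
python3 -m creep '7 1 -2 0 0 0 6; 7 2 -5 0 0 0 12; 7 3.3 -7.3 0 0 0 18.5; 7 3.3 -7.3 3 0 0 18.5; 7 3.3 -7.3 4 0 0 18.5';python3 -m creep '7 0 0 0 0 0 0;7 0 0 0 0 0 0'
```

```text
clock: 30.5
position: [0.4761, -0.1631, 0.0986]
ee_rot: [2.719, 1.573, 0.0]
force: [0.3, 0.1, -0.5]
width: 0.763
gripper_force: 0.0
clock: 30.75
position: [0.4765, -0.1635, 0.0995]
ee_rot: [2.72, 1.571, 0.001]
force: [0.2, 0.1, 0.2]
width: 0.763
gripper_force: 0.0
```

```bash
python3 -m creep '7 -0.2 -0.3 3 0 0 0; 7 -0.2 -0.3 6 0 0 0; 7 -0.2 -0.3 7.4 0 0 0; 7 -0.2 -0.3 7.4 0 0 0; 0 -0.2 -0.3 7.4 0 0 0' 60
python3 -m creep '0 0 0 0 0 0 0; 0 0 0 0 0 0 0;0 0 0 0 0 0 0; 0 0 0 0 0 0 0; 0 0 0 0 0 0 0'
python3 -m creep '0 0 0 -0.5 0 0 0; 0 0 0 -2 0 0 0;0 0 0 -4 0 0 0; 0 0 0 -6 0 0 0; 0 0 0 -8 0 0 0'
```

```text
clock: 31.38
position: [0.4728, -0.1636, 0.0256]
ee_rot: [2.719, 1.571, 0.002]
force: [-0.3, 0.6, 0.8]
width: 0.693
gripper_force: 0.0
clock: 32.0
position: [0.4721, -0.1636, 0.025]
ee_rot: [2.72, 1.572, 0.0]
force: [-1.5, -0.4, 5.8]
width: 0.391
gripper_force: 60.0
clock: 32.62
position: [0.4719, -0.1634, 0.1062]
ee_rot: [2.72, 1.572, 0.0]
force: [0.2, -0.7, -2.5]
width: 0.388
gripper_force: 60.0
```

```bash
python3 -m creep '0 3.5 1 -1 0 0 -5; 0 8 2.5 -1 0 0 -10; 0 12.5 4 -1 0 0 -15; 0 17 5.5 -1 0 0 -21; 0 20 7 -1 0 0 -21'
python3 -m creep '0 0 0 0 0 0 0;0 0 0 0 0 0 0'
```

```text
clock: 33.25
position: [0.6336, -0.0229, 0.1156]
ee_rot: [-2.384, -2.045, -0.002]
force: [-1.1, -0.3, -2.2]
width: 0.389
gripper_force: 60.0
clock: 33.5
position: [0.6318, -0.0258, 0.1149]
ee_rot: [-2.388, -2.041, 0.002]
force: [0.4, 0.3, -4.3]
width: 0.391
gripper_force: 60.0
```

```bash
python3 -m creep '0 1 0.7 0 0 0 0;0 1 0.7 2 0 0 0;0 1 0.7 5 0 0 0;0 1 0.7 7.3 0 0 0;0 1 0.7 7.5 0 0 0'
python3 -m creep '0 0 0 0.5 0 0 0;0 0 0 0.5 0 0 0;0 0 0 0.8 0 0 0;0 0 0 1 0 0 0;0 0 0 1 0 0 0'
python3 -m creep '4.8 0 0 0 0 0 0; 4.8 0 0 0 0 0 0; 4.8 0 0 0 0 0 0; 4.8 0 0 -2 0 0 0; 4.8 0 0 -5 0 0 0'; python3 -m creep '4.8 0 0 -4 0 0 0; 4.8 0 -3 -6 0 0 0; 4.8 0 -8 -10 0 0 0; 4.8 0 -13 -10 0 0 0; 4.8 0 -18 -10 0 0 0'
python3 -m creep '4.8 -5 0 -3 0 0 0; 4.8 -10 0 -3 0 0 0;4.8 -15 0 -3 0 0 0;4.8 -20 0 -3 0 0 0;4.8 -25 0 -3 0 0 0';python3 -m creep '4.8 -5 0 0 0 0 0; 4.8 -10 0 0 0 0 0;4.8 -15 0 0 0 0 0;4.8 -20 0 0 0 0 0;4.8 -20 0 0 0 0 0'
python3 - <<'E'
from h import *
I={n:vision.get_image(n) for n in C}
a=I["top"][110:310,70:440]; b=I["scene"][130:270,140:370]
cv2.imwrite("pics/p5.png",np.vstack([cv2.resize(a,(560,303),interpolation=2),cv2.resize(b,(560,295),interpolation=2)])[:,:,::-1])
E
```

```text
clock: 34.12
position: [0.6388, -0.0169, 0.0368]
ee_rot: [-2.386, -2.039, 0.006]
force: [0.3, 0.1, -3.4]
width: 0.39
gripper_force: 60.0
clock: 34.75
position: [0.641, -0.0165, 0.0297]
ee_rot: [2.388, 2.041, -0.0]
force: [-0.3, 0.8, -2.9]
width: 0.391
gripper_force: 60.0
clock: 35.38
position: [0.6407, -0.0164, 0.0808]
ee_rot: [-2.387, -2.041, 0.001]
force: [0.7, 0.7, 0.4]
width: 0.523
gripper_force: 0.0
clock: 36.0
position: [0.4622, 0.0121, 0.1815]
ee_rot: [2.386, 2.04, 0.003]
force: [0.5, 0.2, 0.7]
width: 0.523
gripper_force: 0.0
clock: 36.62
position: [0.4242, -0.2368, 0.2114]
ee_rot: [2.386, 2.04, 0.001]
force: [1.1, 0.1, 0.3]
width: 0.524
gripper_force: 0.0
clock: 37.25
position: [0.3912, -0.4372, 0.2108]
ee_rot: [2.393, 2.032, -0.002]
force: [0.9, 1.6, -0.4]
width: 0.522
gripper_force: 0.0
```

View pics/p5.png

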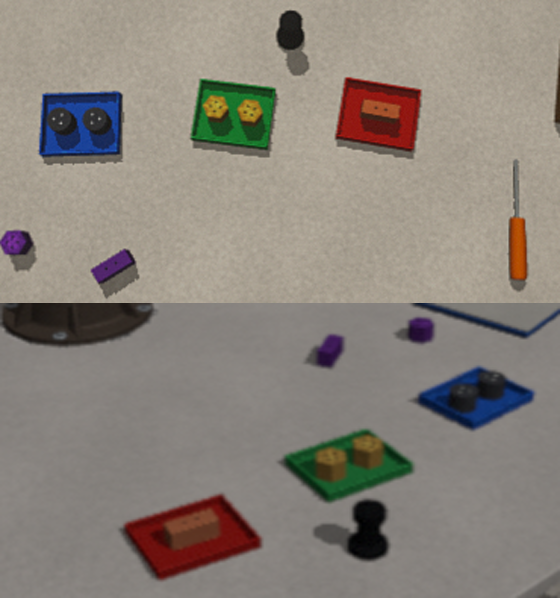

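p5 shows steels in blue (60,121; 97,121), hexagons in green (215,107; 249,111) and the bar in red (380,110). All are upright with dents up and inside their trays. The microscope, screwdriver and purple parts look undisturbed, and the arm is clear at z = 0.21.

```bash
python3 -c "
from cell import job
print(job.sign_off())"
```

```text
the job is handed in; nothing more can be done
None
```

The job is handed in: both steels are in the blue tray, both brass hexagons in the green and the copper bar in the red, all flat with dents up in the last pictures; the microscope and screwdriver look unmoved.

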